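# Reverse the ratchet press and clamp the sample

### The arm

A 6-joint arm with a two-finger parallel gripper is mounted at the origin on the work surface. World frame = base frame: x ahead of the robot, y to its left, z up, the work surface at z = 0. Lengths are in mm, angles in rad, forces in N, time in s.
With the tool pointing down it reaches from about 300 to 775 mm from the base axis. Payload 14.6 kg.
Tool frame: the origin (TCP) lies on the centre line of the jaws, within the pads' length; the fingertips stand 22 mm ahead of it and the grasp point (between the pads) lies 3 mm ahead of it (manip.tcp_to_tips is the distance from the TCP to the fingertips, in mm); z points along the fingers, y is the direction in which the jaws open and shut (so a half turn about z gives the same grasp; the last joint's range is limited). The gripper opens to 94 mm and grips with 3 to 60 N. Pads are 16 mm wide; open, the fingers measure 119 mm over their backs; the gripper's body (75 mm by 177 mm) begins 78 mm behind the grasp point.
Start: joints at [1.245, 0.3, 1.521, -0, 1.321, -0.067], TCP at [140.754, 531.674, 227.446] pointing down, gripper open.
Joint ranges: [-3.03, 3.03], [-0.79, 2.21], [0.23, 2.52], [-1.04, 4.18], [0, 3.07], [-2.55, 2.55]. Speed limits (rad/s): [2.22, 2.22, 2.57, 3.14, 3.14, 3.14].

### API

Orientations are given as [roll, pitch, yaw] about the fixed x, y, z axes, in that order (R = Rz(yaw) Ry(pitch) Rx(roll)).
In Python, from cell import manip, vision, workorder gives the robot as it stands.
- The arm moves only by the tool carry_out, never from a script. Its argument "deltas" is a list of rows, each a list of 3 entries, a list of its own where there are three numbers: the shift along the tool's x, y, z in cm, then the turn about the tool's z in degrees, then the opening, from 0 (shut) to 1 (fully open). A call has 1 to 20 rows; each row shifts and turns the commanded pose from where the row before left it, along the tool's axes as they then stand; what a row does not reach is not made up. A row lasts 1/12 s, in which the tool goes at most 41.7 mm and 7.16 degrees, less where a joint would pass 70% of its speed; a pose out of reach is approached as far as the arm can. A call with a gripper value outside its range is refused whole. The fingers move at their own pace and stop on an object; "grip_force" is the grip in N (left out, the last holds). Time passes only in rows, so rows that do not move let the fingers close. It gives the time, the measured TCP pose, the force and the opening at its end, in the units of the state.
- manip.read_state(): the state, without advancing time (a new reading comes with each control period).
- vision.camera(name): name is "scene" or "top"; returns (picture, depth): 384x512x3 uint8, red, green, blue; 384x512 float32, mm along the optical axis (not along the pixel's ray), 0 where there is no reading.
- vision.calibration(name): a dict with "mtx" (3x3 intrinsics, pixels), "eye" and "orientation" of the camera in the world. Camera axes: x right, y down, z forward; pixel columns grow to the right and rows downward; lengths in mm; the calibration is good to about 2 mm. A picture is of the moment at which its call begins. calibration takes no time and is no camera call.
- workorder.sign_off(): hands the job in, once; it reports no verdict.
The state is a dict: "clock": time; "joints": joint angles; "qd": joint speeds; "effort": joint torques, N m; "eef_pos": TCP position; "eef_rot": TCP orientation; "wrist_force": force on the tool from outside, world axes, zero at the start; "moment": the same for the moment, N m; "finger_gap": finger opening in mm.
Only numpy, scipy, OpenCV 4.12 (cv2) and the standard library are available. Lean on these libraries where they do the work, as an engineer would, in place of code of your own. Each camera call takes 0.05 s, during which the arm holds its last target.

### The job

The sample press is still set to unwind: flip the orange reversing lever on its ratchet head from the red dot right over to the green dot, then work the handle to and fro to wind the sprung foot down onto the sample until the lip of the quill stands in the green band of the foot's stem, never in the red. Leave the sample where it stands under the foot and do not disturb the other things on the bench; let go of the press when it is done.

Things in the scene. Friction and masses are not known exactly. Their poses are not given: they have to be found in the camera images.
- press: Grey C-frame ratchet press, bolted down, turned up to 0.4 rad. Origin: base underside on the vertical screw axis; z up, +x to the frame's open side. Base x -105 to 65, y +-70, 14 mm thick; column x -100 to -66; round bridge 136 mm wide, z 100 to 118, two stop pins to z 144. Ratchet head on it: disc 104 mm wide, z 120 to 140, clear top with a red and a green dot that turn with the handle.
- head_axis (a point): Point on the press's vertical screw axis, 150 mm above the bench (10 mm above the head's top). Handle and lever both turn about this axis.
- handle (a joint): Handle angle, rad, growing clockwise seen from above; 0 = along the press's +x; stops at -0.8 and 0.8; stays where left. Lever at green: clockwise (growing) drives the screw and winds the foot down (2 to 3.5 N at the knob), anticlockwise free-wheels (under 1 N). Lever at red: the opposite. 16 teeth: up to 0.39 rad is lost after each reversal before it drives.
- knob_top (a point): Top centre of the black upright handle knob: cylinder 24 mm wide, 48 mm high, z 135 to 183 over the bench, 130 mm from the screw axis. It spins freely on the handle, so it can be held without turning the hand while the handle swings. The bar below it is 18 mm wide.
- pawl_lever (a joint): Reversing lever angle relative to the handle, rad, growing clockwise from above; 0 = straight away from the handle. Stops: -0.6 beside the red dot (unwinds), +0.6 beside the green dot (winds down); set for winding from about 0.4 up, so take it right to its stop. World direction of the lever = press yaw - handle + pi - this angle. Stays where left; about 0.7 N at its tab moves it.
- lever_tab (a point): Top centre of the orange upright tab at the reversing lever's end: 9 mm thick across the lever, 18 mm long along it, standing 28 mm clear above the lever arm, its top 176 mm above the bench, 60 mm from the screw axis.
- foot (a joint): How far the foot is pressed up into the quill against its spring, m: 0 hanging free, up to 0.013. Lip of the quill in the green band: 0.003 to 0.008; beyond that red. Spring 2.5 N per mm with a small preload (15 N at 5 mm).
- quill_lip (a point): Centre of the lower lip of the steel quill (22 mm wide), moved straight down 4.8 mm per rad of screw turn without turning itself; stays where wound. With the foot free it is 20 mm above foot_face. Below it shows the foot's stem, 15 mm wide: 3 mm bare metal, then a 5 mm green band, then 6 mm red, then the foot disc. Lip down to the green = foot pressed in 3 mm.
- foot_face (a point): Centre of the underside of the dark steel foot disc, 34 mm diameter, 6 mm thick. It starts 3 to 7 mm above the sample's top.
- sample: Black resin puck with a copper disc on top, 40 mm diameter, 28 mm high, loose on the press's base under the foot (its top 42 mm above the bench). Origin: centre of its underside.
- spare_sample: Bystander: black puck with aluminium disc, 40 mm diameter, 28 mm high, loose on the bench. Origin: centre of underside.
- polish_bottle: Bystander: yellow bottle with red cap, 48 mm diameter, 110 mm high, on the bench. Origin: centre of underside.
- slide_box: Bystander: blue and white box, 87 x 57 x 32 mm, on the bench. Origin: centre of underside.
Things that resemble listed ones, but are neither listed nor needed, are in the scene too. What is shaped like the sample but white or yellow is not meant.

How it is judged (in metres and radians):
On the way, in this order (a step that is already met when the one before it is completed fails the run):
1. The reversing lever is flipped over to the green dot while the foot is still free (value of joint pawl_lever above 0.4 rad and value of joint foot below 0.001 m), for 0.2 s.
2. The foot is wound down onto the sample until the quill's lip is in the green band (value of joint foot between 0.003 and 0.008 m and contact force between foot and sample above 4 N), for 0.2 s.
At the end, for the whole second after the job is handed in: The reversing lever is on its green side (above 0.4 rad), the foot is pressed 3 to 8 mm into the quill on the sample (quill's lip in the green band, more than 4 N on the sample), the sample is upright and within 12 mm of the screw axis, the handle and sample are at rest (all of step 2 and value of joint pawl_lever above 0.4 rad and horizontal distance between sample and press below 0.012 m and angle between sample's own z axis and vertical below 0.1 rad and linear speed of sample below 0.02 m/s and not (velocity of joint handle above 0.05 rad/s) and velocity of joint handle above -0.05 rad/s); the robot touches nothing.
It fails at once if The foot is over-pressed: the quill's lip goes more than 0.5 mm into the red (foot beyond 8.5 mm) (value of joint foot above 0.0085 m).
It fails at once if The sample under the foot is shifted more than 10 mm (distance of sample from where it was at the start of the episode above 0.01 m).
It fails at once if The spare sample is disturbed (moved more than 15 mm) (distance of spare_sample from where it was at the start of the episode above 0.015 m).
It fails at once if The bottle is disturbed (moved more than 15 mm) (distance of polish_bottle from where it was at the start of the episode above 0.015 m).
It fails at once if The slide box is disturbed (moved more than 15 mm) (distance of slide_box from where it was at the start of the episode above 0.015 m).
It also fails if it takes over 58 s, if anything falls off the work surface, if the arm or the gripper's body presses on something with over 40 N, if the wrist force passes 120 N, or if a joint passes its speed limit or range.

## Working session

There is one attempt and no reset: what is moved stays moved. The work goes in short steps, Python scripts to look and compute and a tool call to move; the robot and the scene stay as the last step left them, time stands still between calls to the robot, and variables do not carry over. Pictures are saved under pics/ and viewed, and the job is handed in when it is done.

Besides the shell and the picture viewer there is one more tool, called after ">>>" in YAML: its name, and indented under it one key for each argument. carry_out: Moves the arm, as the interface text tells. Its arguments: {"type":"object","properties":{"deltas":{"type":"array","items":{"type":"array"}},"grip_force":{"type":"number"}},"required":["deltas"]}

```bash
ls; mkdir -p pics; python3 - <<'E'
from cell import manip, vision, workorder
import cv2,numpy as np
print(manip.read_state())
for n in ("scene","top"):
    p,d=vision.camera(n); cv2.imwrite(f"pics/{n}0.png",cv2.cvtColor(p,cv2.COLOR_RGB2BGR)); np.save(f"pics/{n}0.npy",d)
    print(n,vision.calibration(n))
E
```

```text
pics
{'clock': 0.0, 'joints': array([ 1.24539528e+00,  3.00455427e-01,  1.52158041e+00, -2.48065772e-05,
        1.32068963e+00, -6.66274017e-02]), 'qd': array([-5.14901620e-04,  4.74219316e-04, -5.64856692e-04, -7.68478669e-04,
       -3.85738676e-04, -8.98755052e-05]), 'effort': array([-7.92906267e-04, -5.31806481e+01, -3.52734804e+01,  7.08226603e-02,
        2.43505149e-02, -1.13238042e-05]), 'eef_pos': array([140.69015597, 531.45783882, 226.89519715]), 'eef_rot': array([-3.14046076e+00, -5.14458421e-05,  2.88282513e+00]), 'wrist_force': array([-0.2595943 ,  0.45227752, -0.74175335]), 'moment': array([0.02118665, 0.00888202, 0.01877863]), 'finger_gap': 93.90021562669392}
scene {'mtx': array([[430.75081124,   0.        , 260.01863133],
       [  0.        , 430.75081124, 187.49857872],
       [  0.        ,   0.        ,   1.        ]]), 'eye': array([1147.21463429,   83.7844536 ,  695.87271255]), 'orientation': array([-2.35185776, -0.01656339,  1.62972946])}
top {'mtx': array([[390.28782186,   0.        , 255.65906666],
       [  0.        , 390.28782186, 185.60949253],
       [  0.        ,   0.        ,   1.        ]]), 'eye': array([ 360.77817649,   43.52063972, 1026.31397213]), 'orientation': array([-2.91635440e+00,  1.96502783e-03, -1.47078288e+00])}
```

View pics/scene0.png

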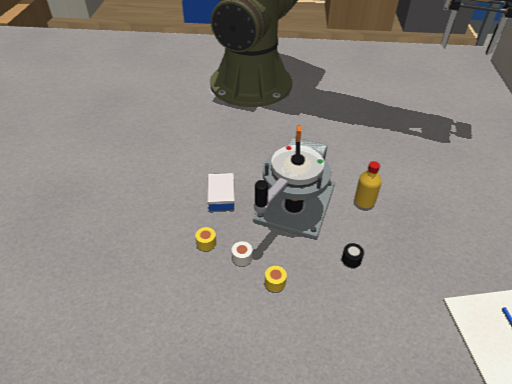

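View pics/top0.png

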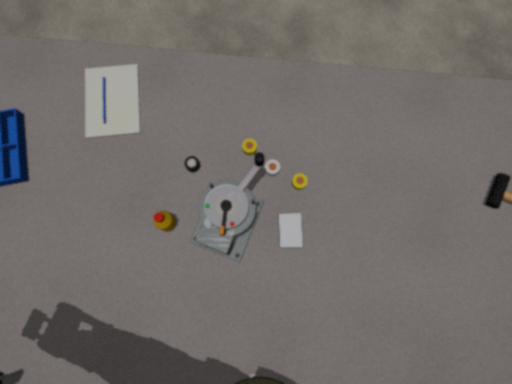

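```bash
cat > h.py <<'E'
import numpy as np, cv2
from scipy.spatial.transform import Rotation as Ro
from cell import manip, vision, workorder
C={n:vision.calibration(n) for n in("scene","top")}
def R(n): return Ro.from_euler('xyz',C[n]['orientation']).as_matrix()
def ray(n,u,v):
    d=R(n)@np.linalg.inv(C[n]['mtx'])@np.array([u,v,1.]); return C[n]['eye'],d
def atz(n,u,v,z):
    e,d=ray(n,u,v); return e+d*(z-e[2])/d[2]
def tri(a,b):
    e1,d1=ray('scene',*a); e2,d2=ray('top',*b)
    A=np.stack([d1,-d2],1); s,_,_,_=np.linalg.lstsq(A,e2-e1,rcond=None)
    p=e1+d1*s[0];q=e2+d2*s[1]; return (p+q)/2,np.linalg.norm(p-q)
def proj(n,p):
    c=C[n]['mtx']@R(n).T@(np.asarray(p)-C[n]['eye']); return c[:2]/c[2]
def dep(n,d,u,v):
    e,r=ray(n,u,v); return e+r*d[int(round(v)),int(round(u))]
def snap(n,k,box=None,s=1):
    p,d=vision.camera(n); g=cv2.cvtColor(p,cv2.COLOR_RGB2BGR); cv2.imwrite(f"pics/{n}{k}.png",g); np.save(f"pics/{n}{k}.npy",d)
    if box: crop(n,k,box,s)
    return p,d
def crop(n,k,box,s):
    g=cv2.imread(f"pics/{n}{k}.png"); x0,y0,x1,y1=box
    cv2.imwrite(f"pics/{n}{k}c.png",cv2.resize(g[y0:y1,x0:x1],None,fx=s,fy=s,interpolation=cv2.INTER_CUBIC))
E
python3 - <<'E'
from h import *
crop("scene",0,(240,110,350,240),5) if 0 else crop("scene",0,(240,115,350,235),5)
crop("top",0,(180,140,280,260),5)
d=np.load("pics/top0.npy")
for p in [(100,100),(226,205),(259,158),(222,231),(290,230)]: print(p,dep("top",d,*p).round(1))
d=np.load("pics/scene0.npy")
for p in [(298,130),(298,160),(262,184),(400,300)]: print(p,dep("scene",d,*p).round(1))
E
```

```text
(100, 100) [796.7 531.7   5.4]
(226, 205) [508.7 128.1 149.3]
(259, 158) [617.1  63.3 182.9]
(222, 231) [446.6 127.7 173.1]
(290, 230) [480.4 -30.3  32.9]
(298, 130) [454.9 127.2 175.5]
(298, 160) [513.6 129.2 147.8]
(262, 184) [620.4  64.6 181.9]
(400, 300) [717.4 326.6  -0.9]
```

View pics/scene0c.png

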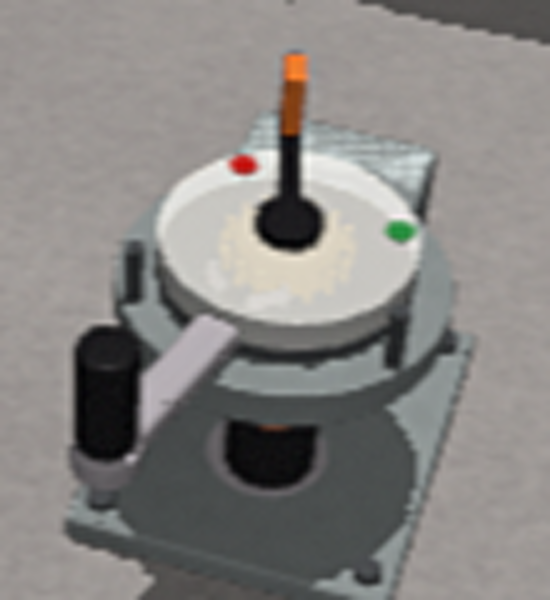

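View pics/top0c.png

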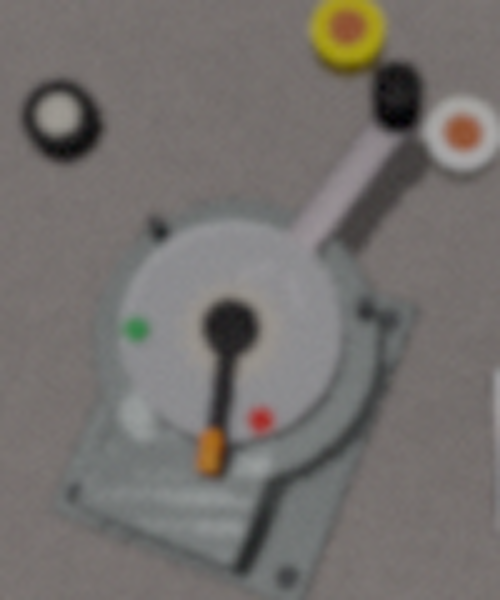

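The scene picture shows the orange tab (295,130), the hub (298,159) and the black knob top (262,184). It also shows the red dot at (289,148) and the green dot at (320,161). The top picture shows the hub at (226,205), the tab at (222,230) and the knob at about (260,157). The bridge hides the foot, and only a sliver of the copper on the sample is visible.

```bash
python3 - <<'E'
from h import *
S=lambda x,y:(240+x/5-.4,115+y/5-.4); T=lambda x,y:(180+x/5-.4,140+y/5-.4)
hub=tri(S(289,222),T(230,327)); tab=tri(S(296,60),T(211,470)); tab2=tri(S(296,60),T(211,450)); kn=tri(S(108,345),T(399,80))
red=tri(S(244,165),T(261,420)); gr=tri(S(400,231),T(137,329))
for n,x in zip("hub tab tab2 knob red green".split(),(hub,tab,tab2,kn,red,gr)): print(n,x[0].round(1),round(x[1],1))
for n,p in dict(a=(55,505),b=(305,598),c=(415,305)).items(): print(n,atz('top',*T(*p),14).round(1))
pins=[T(157,228),T(366,308)]
for p in pins: print('pin',atz('top',*p,144).round(1))
# disc edge fit: top-face depth points z~140
d=np.load("pics/top0.npy"); P=[dep('top',d,u,v) for u in range(195,262) for v in range(175,245)]
P=np.array(P); m=(P[:,2]>178); print('z>178',P[m].mean(0).round(1),m.sum())
m=(P[:,2]>134)&(P[:,2]<146); q=P[m]; print(q.min(0),q.max(0))
c=np.float32(q[:,:2]); print(cv2.minEnclosingCircle(c))
d=np.load("pics/scene0.npy"); P=np.array([dep('scene',d,u,v) for u in range(245,320) for v in range(115,200)])
for nm,lo,hi,cx in (('knob',178,188,(617,63)),('tab',165,182,(450,127))):
    m=(P[:,2]>lo)&(P[:,2]<hi)&(np.hypot(P[:,0]-cx[0],P[:,1]-cx[1])<30); print(nm,m.sum(),P[m].min(0).round(1),P[m].max(0).round(1),P[m].mean(0).round(1))
E
```

```text
hub [509.1 128.7 146.4] 1.1
tab [440.9 128.2 173.5] 1.6
tab2 [448.9 128.2 179.5] 0.6
knob [622.3  63.1 184.6] 0.4
red [468.8 110.6 140.7] 0.2
green [504.8 172.1 141. ] 0.2
a [429.9 221.1  14. ]
b [395.9  87.7  14. ]
c [552.8  46.4  14. ]
pin [552.4 168.6 144. ]
pin [524.5  68.3 144. ]
z>178 [365.3  48.3 979.2] 18
[440.5508543   67.75524255 134.01726212] [588.9277355  180.66031959 145.90318126]
((515.6629028320312, 105.62931823730469), 79.61042785644531)
knob 123 [609.4  52.7 178.1] [632.8  75.1 185.5] [623.1  63.9 182. ]
tab 47 [441.1 125.1 165.1] [459.1 133.9 177. ] [452.5 129.4 173.3]
```

>>> carry_out:
  deltas:
    - [[-1.3, -1.0, 0], 0, 0.45]
    - [[-2.5, -1.95, 0], 0, 0.45]
    - [[-2.6, -2.0, 0], 0, 0.45]
    - [[-2.6, -2.0, 0], 0, 0.45]
    - [[-2.6, -2.0, 0], 0, 0.45]
    - [[-2.6, -2.0, 0], 0, 0.45]
    - [[-2.6, -2.0, 0], 0, 0.45]
    - [[-2.6, -2.0, 0], 0, 0.45]
    - [[-2.6, -2.0, 0], 0, 0.45]
    - [[-2.6, -2.0, 0], 0, 0.45]
    - [[-2.6, -2.0, 0], 0, 0.45]
    - [[-2.6, -2.0, 0], 0, 0.45]
    - [[-2.6, -2.0, 0], 0, 0.45]
    - [[-2.6, -2.0, 0], 0, 0.45]
    - [[-2.6, -2.0, 0], 0, 0.45]
    - [[-2.5, -2.0, 0], 0, 0.45]
    - [[0, 0, 0], -5, 0.45]
    - [[0, 0, 0], -5, 0.45]
    - [[0, 0, 0], -4.8, 0.45]
    - [[0, 0, 0], 0, 0.45]

```text
clock: 1.77
eef_pos: [449.1, 129.6, 227.2]
eef_rot: [-3.141, -0.001, -3.139]
wrist_force: [-1.2, -0.3, -0.4]
finger_gap: 42.2
```

>>> carry_out:
  deltas:
    - [[0, 0, 1.2], 0, 0.45]
    - [[0, 0, 1.3], 0, 0.45]
    - [[0, 0, 1.3], 0, 0.45]
    - [[0, 0, 1.1], 0, 0.45]
    - [[0, 0, 0], 0, 0.25]
    - [[0, 0, 0], 0, 0.25]
    - [[0, 0, 0], 0, 0.25]
    - [[0, 0, 0], 0, 0.25]

```text
clock: 2.43
eef_pos: [449.5, 130.0, 179.2]
eef_rot: [3.141, 0.001, 3.14]
wrist_force: [-0.9, 0.5, -1.0]
finger_gap: 24.1
```

```bash
python3 - <<'E'
from h import *
snap("scene",1,(230,80,370,200),5)
E
```

```text
(no output)
```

View pics/scene1c.png

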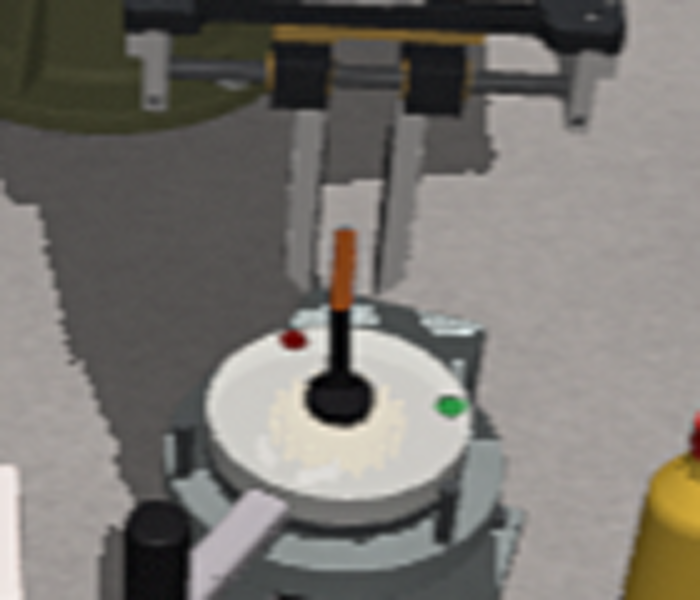

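>>> carry_out:
  deltas:
    - [[0, 0, 0], 0, 0.15]
    - [[0, 0, 0], 0, 0.15]
    - [[-0.03, 0.63, 0], 6, 0.15]
    - [[-0.03, 0.63, 0], 6, 0.15]
    - [[-0.03, 0.63, 0], 6, 0.15]
    - [[-0.03, 0.63, 0], 6, 0.15]
    - [[-0.03, 0.63, 0], 6, 0.15]
    - [[-0.03, 0.63, 0], 6, 0.15]
    - [[-0.03, 0.63, 0], 6, 0.15]
    - [[-0.03, 0.63, 0], 6, 0.15]
    - [[-0.03, 0.63, 0], 6, 0.15]
    - [[0, 0, 0], 0, 0.15]
    - [[0, 0, 0], 0, 0.15]

```text
clock: 3.57
eef_pos: [473.8, 178.7, 178.4]
eef_rot: [-3.141, -0.0, 2.202]
wrist_force: [0.2, 0.7, -0.4]
finger_gap: 14.1
```

```bash
python3 - <<'E'
from h import *
snap("scene",2,(230,80,370,200),5)
E
```

```text
(no output)
```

View pics/scene2c.png

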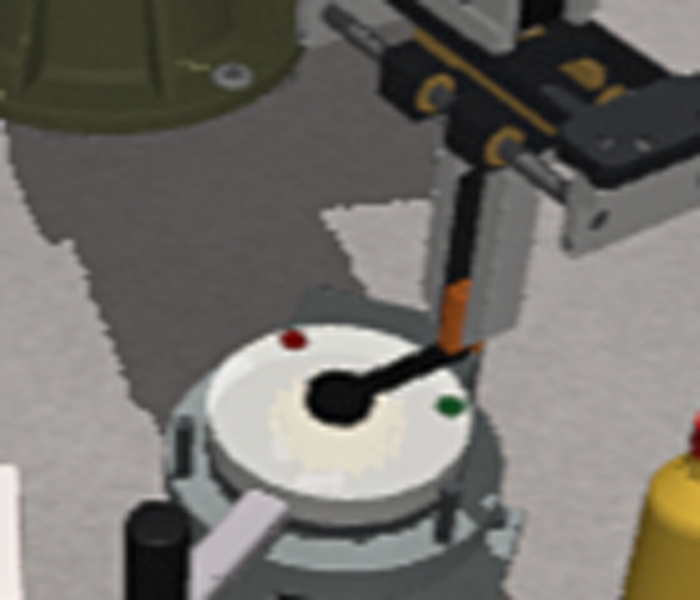

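>>> carry_out:
  deltas:
    - [[-0.03, 0.63, 0], 6, 0.15]
    - [[-0.01, 0.42, 0], 4, 0.15]
    - [[0, 0, 0], 0, 0.15]

```text
clock: 3.87
eef_pos: [482.9, 184.1, 178.5]
eef_rot: [3.142, 0.0, 2.024]
wrist_force: [0.5, 0.3, -1.0]
finger_gap: 14.2
```

>>> carry_out:
  deltas:
    - [[-0.01, 0.21, 0], 2, 0.15]
    - [[0, 0, 0], 0, 0.15]

```text
clock: 4.03
eef_pos: [484.6, 184.8, 178.5]
eef_rot: [-3.142, 0.0, 1.992]
wrist_force: [-0.2, 0.2, 0.2]
finger_gap: 14.4
```

>>> carry_out:
  deltas:
    - [[-0.01, 0.21, 0], 2, 0.15]
    - [[0, 0, 0], 0, 0.15]

```text
clock: 4.2
eef_pos: [486.6, 185.6, 178.5]
eef_rot: [3.142, 0.0, 1.957]
wrist_force: [0.1, 0.3, 0.5]
finger_gap: 13.8
```

>>> carry_out:
  deltas:
    - [[-0.01, 0.21, 0], 2, 0.15]
    - [[0, 0, 0], 0, 0.15]

```text
clock: 4.37
eef_pos: [488.6, 186.4, 178.5]
eef_rot: [3.141, -0.0, 1.921]
wrist_force: [0.6, -0.1, 0.5]
finger_gap: 14.1
```

>>> carry_out:
  deltas:
    - [[0, 0.1, 0], 1, 0.15]
    - [[0, 0, 0], 0, 0.15]

```text
clock: 4.53
eef_pos: [489.5, 186.7, 178.5]
eef_rot: [-3.142, 0.0, 1.903]
wrist_force: [-0.9, -0.6, 0.2]
finger_gap: 13.9
```

```bash
python3 - <<'E'
from h import *
snap("scene",3,(230,80,370,200),5)
print(manip.read_state()['wrist_force'])
E
```

```text
[-0.78223201  0.50249515  1.19096169]
```

View pics/scene3c.png

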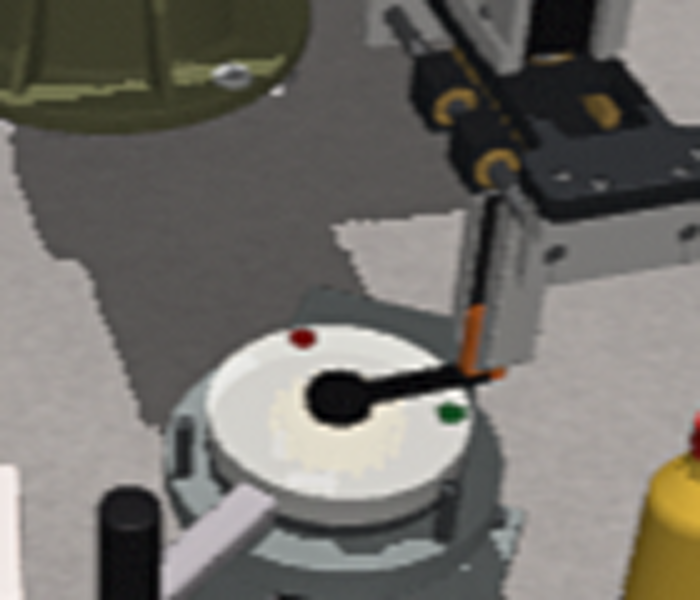

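>>> carry_out:
  deltas:
    - [[0, -0.2, 0], 0, 0.25]
    - [[0, 0, 0], 0, 0.3]
    - [[0, 0, 0], 0, 0.3]
    - [[0, 0, -1.5], 0, 0.3]
    - [[0, 0, -2.5], 0, 0.5]
    - [[0, 0, -2.0], 0, 0.5]
    - [[-3, 3, 0], 0, 0.5]
    - [[-3, 3, 0], 0, 0.5]
    - [[-3, 3, 0], 0, 0.5]
    - [[0, 0, 0], 0, 0.5]

```text
clock: 5.42
eef_pos: [603.9, 128.0, 236.5]
eef_rot: [-3.14, 0.0, 1.899]
wrist_force: [-1.7, -0.9, -0.4]
finger_gap: 46.9
```

```bash
python3 - <<'E'
from h import *
snap("scene",4,(230,115,370,235),5)
snap("top",4,(180,140,280,260),5)
d=np.load("pics/scene4.npy"); P=np.array([dep('scene',d,u,v) for u in range(245,345) for v in range(115,200)])
for nm,lo,hi,cx in (('knob',178,188,(617,60)),('tab',165,182,(489,184))):
    m=(P[:,2]>lo)&(P[:,2]<hi)&(np.hypot(P[:,0]-cx[0],P[:,1]-cx[1])<30); print(nm,m.sum(),P[m].min(0).round(1),P[m].max(0).round(1),P[m].mean(0).round(1))
E
```

```text
knob 117 [604.1  43.5 178.1] [626.   64.6 184.8] [616.7  53.9 182.2]Traceback (most recent call last):
  File "<stdin>", line 6, in <module>
    return umr_minimum(a, axis, None, out, keepdims, initial, where)
ValueError: zero-size array to reduction operation minimum which has no identity
```

View pics/scene4c.png

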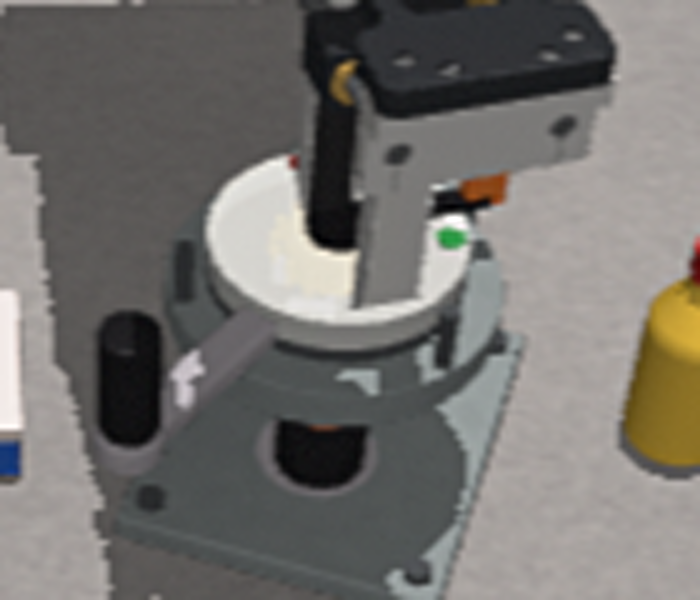

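View pics/top4c.png

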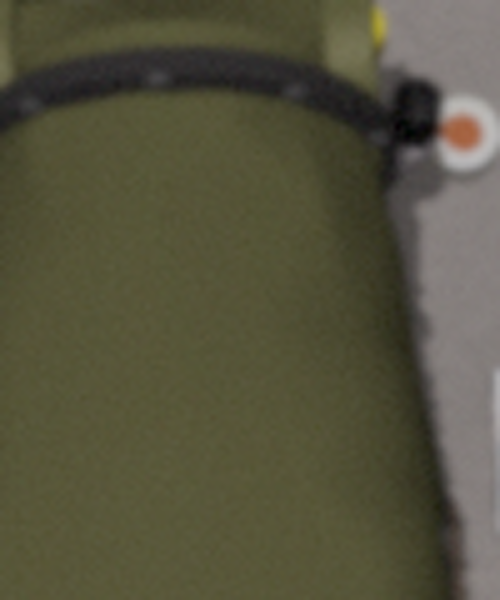

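>>> carry_out:
  deltas:
    - [[0, 0, 0], -6, 0.5]
    - [[0, 0, 0], -6, 0.5]
    - [[0, 0, 0], -6, 0.5]
    - [[0, 0, 0], -6, 0.5]
    - [[0, 0, 0], -6, 0.5]
    - [[0, 0, 0], -6, 0.5]
    - [[-1.0, -1.0, 0], 0, 0.5]
    - [[-1.5, -1.5, 0], 0, 0.5]
    - [[-1.5, -1.5, 0], 0, 0.5]
    - [[-1.25, -1.4, 0], 0, 0.5]
    - [[0, 0, 0], 0, 0.5]
    - [[0, 0, 0], 0, 0.5]

```text
clock: 6.52
eef_pos: [611.7, 56.2, 238.8]
eef_rot: [3.141, 0.0, 2.526]
wrist_force: [0.2, -0.3, -0.5]
finger_gap: 47.1
```

>>> carry_out:
  deltas:
    - [[-0.48, 0.04, 0.5], 0, 0.5]
    - [[0, 0, 1.5], 0, 0.5]
    - [[0, 0, 2.0], 0, 0.5]
    - [[0, 0, 1.6], 0, 0.5]
    - [[0, 0, 1.0], 0, 0.5]
    - [[0, 0, 0], 0, 0.5]
  grip_force: 10

```text
clock: 7.02
eef_pos: [615.3, 55.2, 170.1]
eef_rot: [-3.14, -0.003, 2.53]
wrist_force: [-0.7, -0.2, -0.7]
finger_gap: 47.1
```

>>> carry_out:
  deltas:
    - [[0, 0, 0], 0, 0.2]
    - [[0, 0, 0], 0, 0.2]
    - [[0, 0, 0], 0, 0.2]
    - [[0, 0, 0], 0, 0.2]
    - [[0, 0, 0], 0, 0.2]
    - [[0, 0, 0], 0, 0.2]

```text
clock: 7.52
eef_pos: [616.5, 54.5, 173.3]
eef_rot: [3.141, 0.001, 2.53]
wrist_force: [-0.8, -0.5, 4.2]
finger_gap: 23.7
```

```bash
python3 - <<'E'
from h import *
snap("scene",5,(230,95,350,215),5)
s=manip.read_state(); print(s['wrist_force'],s['moment'],s['finger_gap'])
E
```

```text
[0.21114606 0.25247262 5.45995808] [-0.038582    0.08879706 -0.00855146] 23.99370233780358
```

View pics/scene5c.png

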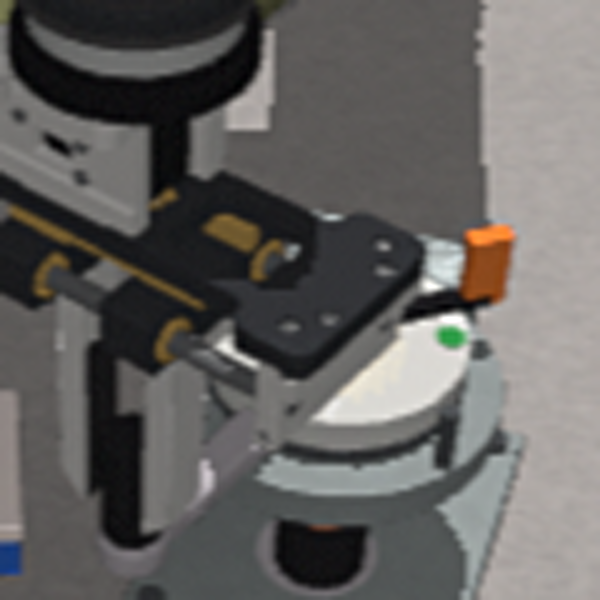

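>>> carry_out:
  deltas:
    - [[0.01, 0.45, -0.1], -2, 0.2]
    - [[0.03, 0.91, 0], -4, 0.2]
    - [[0.05, 1.13, 0], -5, 0.2]
    - [[0.05, 1.13, 0], -5, 0.2]
    - [[0.05, 1.13, 0], -5, 0.2]
    - [[0.05, 1.13, 0], -5, 0.2]
    - [[0.05, 1.13, 0], -5, 0.2]
    - [[0, 0, 0], 0, 0.2]
    - [[0, 0, 0], 0, 0.2]

```text
clock: 8.32
eef_pos: [639.4, 120.1, 173.4]
eef_rot: [3.141, 0.0, 3.069]
wrist_force: [1.8, 0.2, 0.4]
finger_gap: 23.8
```

```bash
cat > st.py <<'E'
from h import *
import sys
s=manip.read_state(); p=s['eef_pos']; r=p[:2]-np.array([509.3,128.6]); th=np.arctan2(r[1],r[0])
y=s['eef_rot'][2]; ty=np.array([np.sin(y),-np.cos(y)]); tx=np.array([np.cos(y),np.sin(y)]); f=s['wrist_force']
print('t %.2f pos'%s['clock'],p.round(1),'r %.1f th %.3f handle %.3f yawerr %.3f'%(np.hypot(*r),th,-0.255-th,(y-np.pi-th+np.pi)%(2*np.pi)-np.pi),'Ftan(y) %.2f Frad(x) %.2f Fz %.2f gap %.1f'%(f[:2]@ty,f[:2]@tx,f[2],s['finger_gap']))
E
python3 st.py
```

```text
t 8.32 pos [639.4 120.1 173.4] r 130.4 th -0.065 handle -0.190 yawerr -0.007 Ftan(y) 0.37 Frad(x) -1.79 Fz 0.42 gap 23.8
```

>>> carry_out:
  deltas:
    - [[0.03, 0.91, 0], -4, 0.2]
    - [[0.05, 1.13, 0], -5, 0.2]
    - [[0.05, 1.13, 0], -5, 0.2]
    - [[0.05, 1.13, 0], -5, 0.2]
    - [[0.05, 1.13, 0], -5, 0.2]
    - [[0.03, 0.91, 0], -4, 0.2]
    - [[0.01, 0.45, 0], -2, 0.2]
    - [[0, 0, 0], 0, 0.2]
    - [[0, 0, 0], 0, 0.2]

```text
clock: 9.07
eef_pos: [626.8, 185.7, 173.5]
eef_rot: [3.141, 0.001, -2.691]
wrist_force: [4.7, 2.7, -2.3]
finger_gap: 23.8
```

```bash
python3 st.py; python3 - <<'E'
from h import *
snap("scene",6,(230,95,350,215),5)
E
```

```text
t 9.07 pos [626.8 185.7 173.5] r 130.7 th 0.452 handle -0.707 yawerr -0.002 Ftan(y) 0.44 Frad(x) -5.38 Fz -2.30 gap 23.8
```

View pics/scene6c.png

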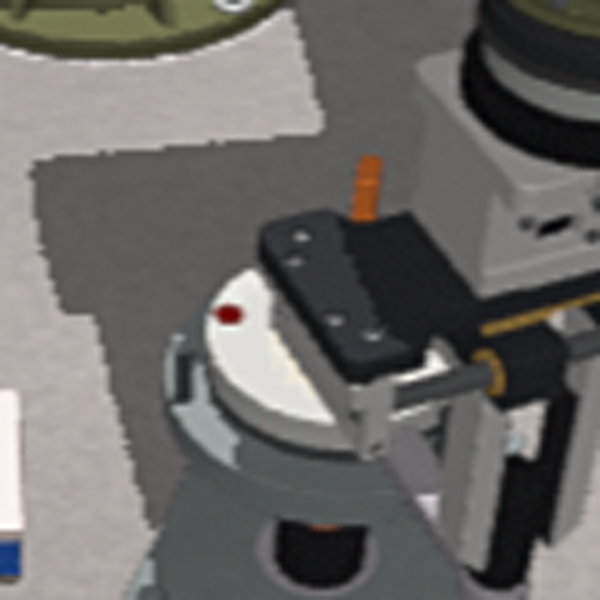

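>>> carry_out:
  deltas:
    - [[-0.03, -0.68, 0], 3, 0.2]
    - [[0.02, -0.68, 0], 3, 0.2]

```text
clock: 9.28
eef_pos: [632.3, 172.9, 173.4]
eef_rot: [3.141, -0.0, -2.799]
wrist_force: [0.7, 1.4, 0.0]
finger_gap: 23.8
```

```bash
python3 st.py
```

```text
t 9.28 pos [632.3 172.9 173.4] r 130.7 th 0.346 handle -0.601 yawerr -0.003 Ftan(y) 1.10 Frad(x) -1.15 Fz 0.03 gap 23.8
```

>>> carry_out:
  deltas:
    - [[0.02, -0.68, 0], 3, 0.2]

```text
clock: 9.37
eef_pos: [634.4, 166.2, 173.4]
eef_rot: [3.141, -0.0, -2.852]
wrist_force: [0.5, 0.4, 0.1]
finger_gap: 24.1
```

```bash
python3 st.py
```

```text
t 9.37 pos [634.4 166.2 173.4] r 130.7 th 0.292 handle -0.547 yawerr -0.002 Ftan(y) 0.28 Frad(x) -0.60 Fz 0.08 gap 24.1
```

>>> carry_out:
  deltas:
    - [[0.02, -0.68, 0], 3, 0.2]

```text
clock: 9.45
eef_pos: [636.2, 159.5, 173.4]
eef_rot: [3.141, -0.0, -2.904]
wrist_force: [-0.0, 1.3, -0.1]
finger_gap: 23.8
```

```bash
python3 st.py
```

```text
t 9.45 pos [636.2 159.5 173.4] r 130.6 th 0.239 handle -0.494 yawerr -0.001 Ftan(y) 1.28 Frad(x) -0.30 Fz -0.12 gap 23.8
```

>>> carry_out:
  deltas:
    - [[0.02, -0.68, 0], 3, 0.2]

```text
clock: 9.53
eef_pos: [637.7, 152.8, 173.4]
eef_rot: [3.141, -0.0, -2.957]
wrist_force: [-0.6, 0.7, 0.3]
finger_gap: 23.5
```

```bash
python3 st.py
```

```text
t 9.53 pos [637.7 152.8 173.4] r 130.6 th 0.186 handle -0.441 yawerr -0.001 Ftan(y) 0.79 Frad(x) 0.51 Fz 0.30 gap 23.5
```

>>> carry_out:
  deltas:
    - [[0.02, -0.68, 0], 3, 0.2]

```text
clock: 9.62
eef_pos: [638.7, 146.0, 173.4]
eef_rot: [3.142, -0.0, -3.009]
wrist_force: [-0.6, 0.5, 0.6]
finger_gap: 23.6
```

```bash
python3 st.py
```

```text
t 9.62 pos [638.7 146.  173.4] r 130.6 th 0.134 handle -0.389 yawerr -0.001 Ftan(y) 0.60 Frad(x) 0.53 Fz 0.59 gap 23.6
```

>>> carry_out:
  deltas:
    - [[0.02, -0.68, 0], 3, 0.2]

```text
clock: 9.7
eef_pos: [639.4, 139.3, 173.4]
eef_rot: [3.141, -0.0, -3.061]
wrist_force: [-0.7, 1.2, 0.7]
finger_gap: 23.5
```

```bash
python3 st.py
```

```text
t 9.70 pos [639.4 139.3 173.4] r 130.6 th 0.082 handle -0.337 yawerr -0.002 Ftan(y) 1.21 Frad(x) 0.61 Fz 0.70 gap 23.5
```

>>> carry_out:
  deltas:
    - [[0.02, -0.68, 0], 3, 0.2]

```text
clock: 9.78
eef_pos: [639.7, 132.7, 173.4]
eef_rot: [3.141, -0.0, -3.114]
wrist_force: [0.0, 2.6, 0.3]
finger_gap: 23.5
```

```bash
python3 st.py
```

```text
t 9.78 pos [639.7 132.7 173.4] r 130.5 th 0.031 handle -0.286 yawerr -0.003 Ftan(y) 2.60 Frad(x) -0.08 Fz 0.28 gap 23.5
```

>>> carry_out:
  deltas:
    - [[0.02, -0.68, 0], 3, 0.2]

```text
clock: 9.87
eef_pos: [639.7, 125.9, 173.4]
eef_rot: [3.141, -0.0, 3.117]
wrist_force: [-0.8, 2.2, 0.6]
finger_gap: 23.8
```

```bash
python3 st.py
```

```text
t 9.87 pos [639.7 125.9 173.4] r 130.5 th -0.021 handle -0.234 yawerr -0.004 Ftan(y) 2.18 Frad(x) 0.87 Fz 0.63 gap 23.8
```

>>> carry_out:
  deltas:
    - [[0.02, -0.68, 0], 3, 0.2]
    - [[0.02, -0.68, 0], 3, 0.2]

```text
clock: 10.03
eef_pos: [638.7, 112.4, 173.4]
eef_rot: [3.141, -0.0, 3.012]
wrist_force: [-0.5, 2.4, 0.6]
finger_gap: 23.6
```

```bash
python3 st.py
```

```text
t 10.03 pos [638.7 112.4 173.4] r 130.4 th -0.125 handle -0.130 yawerr -0.004 Ftan(y) 2.30 Frad(x) 0.79 Fz 0.60 gap 23.6
```

>>> carry_out:
  deltas:
    - [[0.02, -0.68, 0], 3, 0.2]
    - [[0.02, -0.68, 0], 3, 0.2]

```text
clock: 10.2
eef_pos: [636.3, 98.9, 173.4]
eef_rot: [3.141, -0.0, 2.908]
wrist_force: [-0.5, 2.8, -0.1]
finger_gap: 24.1
```

```bash
python3 st.py
```

```text
t 10.20 pos [636.3  98.9 173.4] r 130.4 th -0.229 handle -0.026 yawerr -0.004 Ftan(y) 2.61 Frad(x) 1.15 Fz -0.05 gap 24.1
```

>>> carry_out:
  deltas:
    - [[0.02, -0.68, 0], 3, 0.2]
    - [[0.02, -0.68, 0], 3, 0.2]

```text
clock: 10.37
eef_pos: [632.5, 85.9, 173.4]
eef_rot: [3.141, -0.0, 2.803]
wrist_force: [-0.1, 2.0, -0.9]
finger_gap: 23.7
```

```bash
python3 st.py
```

```text
t 10.37 pos [632.5  85.9 173.4] r 130.4 th -0.334 handle 0.079 yawerr -0.005 Ftan(y) 1.88 Frad(x) 0.80 Fz -0.95 gap 23.7
```

>>> carry_out:
  deltas:
    - [[0.02, -0.68, 0], 3, 0.2]
    - [[0.02, -0.68, 0], 3, 0.2]

```text
clock: 10.53
eef_pos: [627.3, 73.3, 173.4]
eef_rot: [3.141, -0.0, 2.698]
wrist_force: [0.5, 2.4, -0.7]
finger_gap: 23.7
```

```bash
python3 st.py
```

```text
t 10.53 pos [627.3  73.3 173.4] r 130.3 th -0.438 handle 0.183 yawerr -0.005 Ftan(y) 2.38 Frad(x) 0.59 Fz -0.73 gap 23.7
```

>>> carry_out:
  deltas:
    - [[0.02, -0.68, 0], 3, 0.2]
    - [[0.02, -0.68, 0], 3, 0.2]

```text
clock: 10.7
eef_pos: [620.9, 61.3, 173.4]
eef_rot: [3.141, -0.0, 2.594]
wrist_force: [0.0, 2.1, -0.6]
finger_gap: 23.8
```

```bash
python3 st.py
```

```text
t 10.70 pos [620.9  61.3 173.4] r 130.3 th -0.543 handle 0.288 yawerr -0.005 Ftan(y) 1.80 Frad(x) 1.06 Fz -0.61 gap 23.8
```

>>> carry_out:
  deltas:
    - [[0.02, -0.68, 0], 3, 0.2]
    - [[0.02, -0.68, 0], 3, 0.2]

```text
clock: 10.87
eef_pos: [613.2, 50.0, 173.4]
eef_rot: [3.141, -0.0, 2.489]
wrist_force: [1.6, 1.7, -0.9]
finger_gap: 24.0
```

```bash
python3 st.py
```

```text
t 10.87 pos [613.2  50.  173.4] r 130.3 th -0.647 handle 0.392 yawerr -0.005 Ftan(y) 2.31 Frad(x) -0.27 Fz -0.86 gap 24.0
```

>>> carry_out:
  deltas:
    - [[0.02, -0.68, 0], 3, 0.2]
    - [[0.02, -0.68, 0], 3, 0.2]

```text
clock: 11.03
eef_pos: [604.5, 39.6, 173.4]
eef_rot: [3.141, 0.0, 2.384]
wrist_force: [1.4, 0.7, -0.7]
finger_gap: 23.9
```

```bash
python3 st.py
```

```text
t 11.03 pos [604.5  39.6 173.4] r 130.3 th -0.752 handle 0.497 yawerr -0.006 Ftan(y) 1.48 Frad(x) -0.50 Fz -0.75 gap 23.9
```

>>> carry_out:
  deltas:
    - [[0.02, -0.68, 0], 3, 0.2]
    - [[0.02, -0.68, 0], 3, 0.2]

```text
clock: 11.2
eef_pos: [594.7, 30.1, 173.4]
eef_rot: [3.141, 0.0, 2.279]
wrist_force: [2.0, 0.8, -1.0]
finger_gap: 23.8
```

```bash
python3 st.py
```

```text
t 11.20 pos [594.7  30.1 173.4] r 130.3 th -0.857 handle 0.602 yawerr -0.006 Ftan(y) 2.08 Frad(x) -0.67 Fz -1.04 gap 23.8
```

>>> carry_out:
  deltas:
    - [[0.02, -0.68, 0], 3, 0.2]
    - [[0.02, -0.68, 0], 3, 0.2]

```text
clock: 11.37
eef_pos: [583.9, 21.7, 173.4]
eef_rot: [3.141, 0.0, 2.174]
wrist_force: [3.1, -0.7, -1.5]
finger_gap: 23.8
```

```bash
python3 st.py; python3 - <<'E'
from h import *
snap("scene",7,(230,95,350,215),5)
E
python3 st.py
```

```text
t 11.37 pos [583.9  21.7 173.4] r 130.4 th -0.962 handle 0.707 yawerr -0.006 Ftan(y) 2.18 Frad(x) -2.32 Fz -1.49 gap 23.8
t 11.42 pos [583.2  21.2 173.4] r 130.4 th -0.968 handle 0.713 yawerr -0.003 Ftan(y) -0.29 Frad(x) -2.23 Fz -0.06 gap 23.5
```

View pics/scene7c.png

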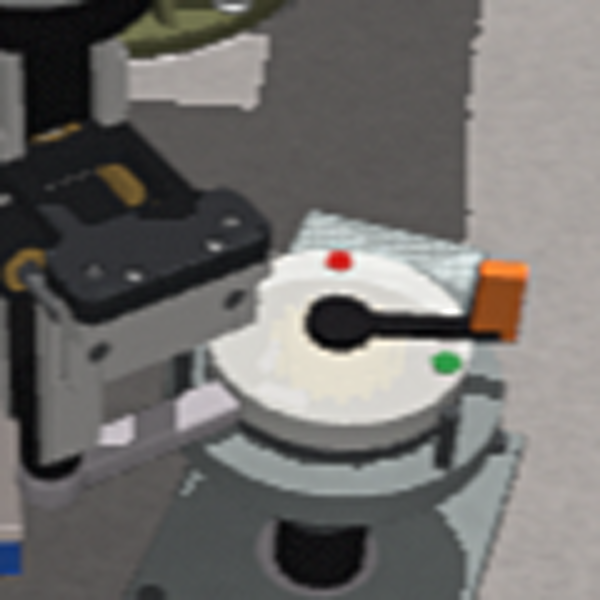

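```bash
python3 - <<'E'
from h import *
ims=[]
for k in (0,5,6,7):
    g=cv2.imread(f"pics/scene{k}.png")[190:216,280:310]
    ims.append(cv2.resize(g,None,fx=12,fy=11,interpolation=cv2.INTER_NEAREST))
cv2.imwrite("pics/cmp1.png",np.vstack([np.hstack(ims[:2]),np.hstack(ims[2:])]))
a=np.array([509.3,128.6])
for r,z in ((20,42),(17,42),(17,44),(17,46),(17,48),(17,50)):
    print(r,z,proj('scene',[a[0]+r*np.cos(-.04),a[1]-r*.04,z]).round(1))
print('bridge edge low',proj('scene',[a[0]+68,a[1]-3,100]))
for k in (0,5,6,7):
    g=cv2.imread(f"pics/scene{k}.png"); print(k,[tuple(g[v,293:297].mean(0).astype(int)[::-1]) for v in range(195,208)])
E
```

```text
20 42 [293.4 203.2]
17 42 [293.4 202.2]
17 44 [293.5 201.5]
17 46 [293.6 200.9]
17 48 [293.6 200.2]
17 50 [293.7 199.5]
bridge edge low [294.28044967 200.68797336]
0 [(np.int64(70), np.int64(74), np.int64(74)), (np.int64(71), np.int64(76), np.int64(75)), (np.int64(72), np.int64(76), np.int64(76)), (np.int64(73), np.int64(78), np.int64(78)), (np.int64(76), np.int64(79), np.int64(79)), (np.int64(88), np.int64(58), np.int64(45)), (np.int64(26), np.int64(17), np.int64(16)), (np.int64(12), np.int64(12), np.int64(14)), (np.int64(15), np.int64(15), np.int64(16)), (np.int64(15), np.int64(15), np.int64(15)), (np.int64(15), np.int64(15), np.int64(17)), (np.int64(15), np.int64(15), np.int64(15)), (np.int64(15), np.int64(13), np.int64(15))]
5 [(np.int64(77), np.int64(81), np.int64(80)), (np.int64(80), np.int64(84), np.int64(83)), (np.int64(79), np.int64(83), np.int64(83)), (np.int64(79), np.int64(85), np.int64(85)), (np.int64(83), np.int64(87), np.int64(87)), (np.int64(97), np.int64(65), np.int64(51)), (np.int64(29), np.int64(20), np.int64(18)), (np.int64(13), np.int64(14), np.int64(17)), (np.in
[... 664 characters left out ...]
t64(18), np.int64(19), np.int64(19)), (np.int64(18), np.int64(17), np.int64(20)), (np.int64(19), np.int64(19), np.int64(20))]
7 [(np.int64(75), np.int64(79), np.int64(79)), (np.int64(77), np.int64(82), np.int64(81)), (np.int64(78), np.int64(82), np.int64(82)), (np.int64(80), np.int64(83), np.int64(83)), (np.int64(80), np.int64(85), np.int64(84)), (np.int64(49), np.int64(51), np.int64(52)), (np.int64(40), np.int64(41), np.int64(42)), (np.int64(16), np.int64(16), np.int64(18)), (np.int64(17), np.int64(16), np.int64(18)), (np.int64(16), np.int64(15), np.int64(17)), (np.int64(17), np.int64(16), np.int64(18)), (np.int64(18), np.int64(18), np.int64(19)), (np.int64(17), np.int64(16), np.int64(19))]
```

View pics/cmp1.png

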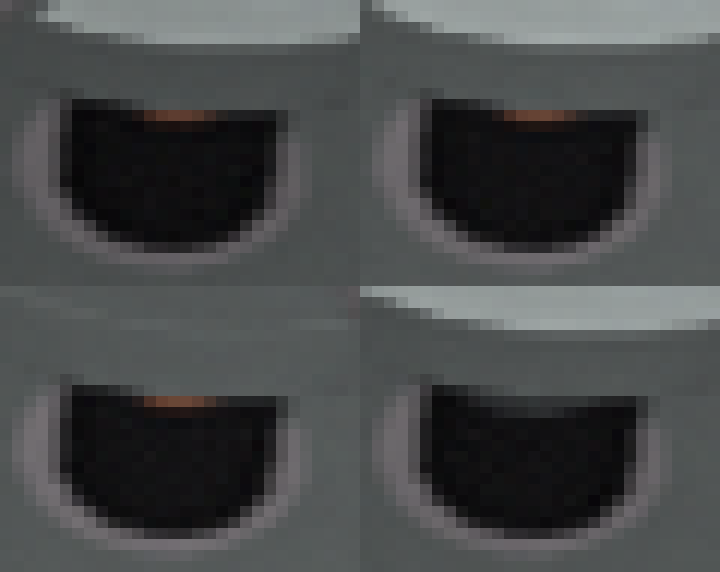

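>>> carry_out:
  deltas:
    - [[0.0, 0.45, 0], -2, 0.2]
    - [[0.03, 0.91, 0], -4, 0.2]
    - [[0.05, 1.13, 0], -5, 0.2]
    - [[0.05, 1.13, 0], -5, 0.2]
    - [[0.05, 1.13, 0], -5, 0.2]
    - [[0.05, 1.13, 0], -5, 0.2]
    - [[0.05, 1.13, 0], -5, 0.2]
    - [[0.05, 1.13, 0], -5, 0.2]
    - [[0.05, 1.13, 0], -5, 0.2]
    - [[0.05, 1.13, 0], -5, 0.2]
    - [[0.05, 1.13, 0], -5, 0.2]
    - [[0.05, 1.13, 0], -5, 0.2]
    - [[0.05, 1.13, 0], -5, 0.2]
    - [[0.05, 1.13, 0], -5, 0.2]
    - [[0.03, 0.91, 0], -4, 0.2]
    - [[0.02, 0.68, 0], -3, 0.2]
    - [[0, 0, 0], 0, 0.2]

```text
clock: 12.83
eef_pos: [633.2, 169.9, 173.4]
eef_rot: [3.141, 0.001, -2.826]
wrist_force: [4.6, 1.6, -1.9]
finger_gap: 24.0
```

```bash
cat > lk.py <<'E'
from h import *
import sys
exec(open('st.py').read())
k=sys.argv[1]; n=int(sys.argv[2]) if len(sys.argv)>2 else 2
out=[]
for i in range(n):
    p,d=snap("scene",f"{k}_{i}"); g=p.astype(float).mean(2)
    br=g[195:199,288:300].mean(); bl=g[203:208,288:300].mean()
    out.append([(g[v,291:298].mean()-bl)/(br-bl) for v in (199,200,201,202,203)]+[p[200:202,292:298,0].mean()-p[200:202,292:298,2].mean()])
print(np.round(out,3))
E
python3 lk.py 8
python3 - <<'E'
from h import *
for k in ('0','5','6','7'):
    p=cv2.imread(f"pics/scene{k}.png").astype(float); g=p.mean(2); br=g[195:199,288:300].mean(); bl=g[203:208,288:300].mean()
    print(k,np.round([(g[v,291:298].mean()-bl)/(br-bl) for v in (199,200,201,202,203)],3))
E
```

```text
t 12.83 pos [633.2 169.9 173.4] r 130.5 th 0.322 handle -0.577 yawerr -0.006 Ftan(y) 0.13 Frad(x) -4.85 Fz -1.87 gap 24.0
[[ 0.994  0.511  0.313  0.024 -0.012 -2.917]
 [ 0.999  0.51   0.313  0.007 -0.007 -3.   ]]
0 [ 1.019  0.643  0.044 -0.039  0.012]
5 [ 1.014  0.656  0.037 -0.039  0.014]
6 [ 0.997  0.644  0.047 -0.033  0.013]
7 [1.006e+00 5.190e-01 3.200e-01 8.000e-03 1.000e-03]
```

>>> carry_out:
  deltas:
    - [[-0.02, -0.68, 0], 3, 0.2]
    - [[0.02, -0.68, 0], 3, 0.2]
    - [[0.02, -0.68, 0], 3, 0.2]

```text
clock: 13.18
eef_pos: [638.3, 148.6, 173.4]
eef_rot: [3.141, -0.0, -2.991]
wrist_force: [1.4, 2.2, 0.1]
finger_gap: 24.1
```

```bash
python3 lk.py 9
```

```text
t 13.18 pos [638.3 148.6 173.4] r 130.6 th 0.154 handle -0.409 yawerr -0.003 Ftan(y) 1.92 Frad(x) -1.67 Fz 0.07 gap 24.1
[[ 0.885  0.434  0.273 -0.134 -0.154 -0.917]
 [ 0.833  0.365  0.264 -0.076 -0.08  -0.25 ]]
```

>>> carry_out:
  deltas:
    - [[0.02, -0.68, 0], 3, 0.2]
    - [[0.02, -0.68, 0], 3, 0.2]

```text
clock: 13.45
eef_pos: [639.6, 135.8, 173.4]
eef_rot: [3.141, -0.0, -3.092]
wrist_force: [0.9, 2.9, -0.4]
finger_gap: 23.7
```

```bash
python3 lk.py 10
```

```text
t 13.45 pos [639.6 135.8 173.4] r 130.5 th 0.055 handle -0.310 yawerr -0.005 Ftan(y) 2.89 Frad(x) -1.04 Fz -0.37 gap 23.7
[[2.045 1.702 1.697 1.383 1.417 2.25 ]
 [1.491 0.847 0.438 0.388 0.302 2.   ]]
```

>>> carry_out:
  deltas:
    - [[0.02, -0.68, 0], 3, 0.2]
    - [[0.02, -0.68, 0], 3, 0.2]

```text
clock: 13.72
eef_pos: [639.5, 122.6, 173.4]
eef_rot: [3.141, 0.0, 3.089]
wrist_force: [2.3, 2.2, -1.0]
finger_gap: 23.5
```

```bash
python3 lk.py 11
```

```text
t 13.72 pos [639.5 122.6 173.4] r 130.4 th -0.046 handle -0.209 yawerr -0.007 Ftan(y) 2.27 Frad(x) -2.17 Fz -0.96 gap 23.5
[[ 0.618  0.286  0.743  0.805  0.452 -1.083]
 [ 0.962  1.472  0.503  0.962  1.166 -1.083]]
```

>>> carry_out:
  deltas:
    - [[0.02, -0.68, 0], 3, 0.2]
    - [[0.02, -0.68, 0], 3, 0.2]

```text
clock: 13.98
eef_pos: [638.2, 109.3, 173.4]
eef_rot: [3.141, 0.0, 2.986]
wrist_force: [2.9, 1.6, -1.2]
finger_gap: 23.6
```

```bash
python3 lk.py 12
```

```text
t 13.98 pos [638.2 109.3 173.4] r 130.3 th -0.149 handle -0.106 yawerr -0.007 Ftan(y) 2.00 Frad(x) -2.64 Fz -1.17 gap 23.6
[[ 0.188  0.147 -0.42  -0.426 -0.75   1.667]
 [-0.485 -1.097 -1.097 -1.07  -1.89   2.417]]
```

>>> carry_out:
  deltas:
    - [[0.0, -0.68, 0], 3, 0.2]
    - [[0.02, -0.68, 0], 3, 0.2]
    - [[0.02, -0.68, 0], 3, 0.2]

```text
clock: 14.33
eef_pos: [633.5, 89.4, 173.4]
eef_rot: [3.141, 0.0, 2.829]
wrist_force: [2.8, 1.9, -1.0]
finger_gap: 23.7
```

```bash
python3 st.py
```

```text
t 14.33 pos [633.5  89.4 173.4] r 130.2 th -0.305 handle 0.050 yawerr -0.007 Ftan(y) 2.64 Frad(x) -2.06 Fz -0.97 gap 23.7
```

>>> carry_out:
  deltas:
    - [[0.02, -0.68, 0], 3, 0.2]
    - [[0.02, -0.68, 0], 3, 0.2]
    - [[0.02, -0.68, 0], 3, 0.2]

```text
clock: 14.58
eef_pos: [625.7, 70.4, 173.4]
eef_rot: [3.141, 0.001, 2.672]
wrist_force: [4.7, 0.4, -1.3]
finger_gap: 23.9
```

```bash
python3 lk.py 13
```

```text
t 14.58 pos [625.7  70.4 173.4] r 130.2 th -0.464 handle 0.209 yawerr -0.006 Ftan(y) 2.50 Frad(x) -4.03 Fz -1.27 gap 23.9
[[ 1.007  0.522  0.347  0.015 -0.015 -3.083]
 [ 1.005  0.523  0.338  0.018 -0.    -3.25 ]]
```

View pics/scene13_1.png

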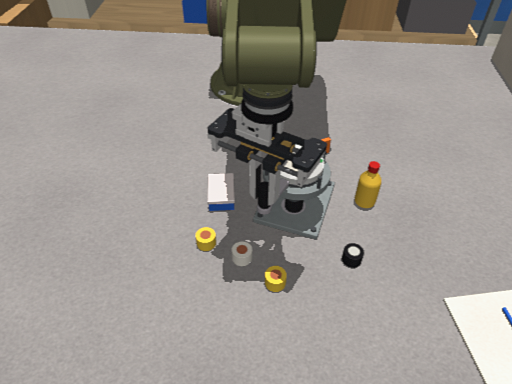

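>>> carry_out:
  deltas:
    - [[0.0, -0.68, 0], 3, 0.2]
    - [[0.0, -0.68, 0], 3, 0.2]
    - [[0.0, -0.68, 0], 3, 0.2]

```text
clock: 14.93
eef_pos: [615.4, 53.1, 173.4]
eef_rot: [3.141, -0.0, 2.515]
wrist_force: [2.4, 0.6, -1.3]
finger_gap: 23.9
```

```bash
python3 st.py
```

```text
t 14.93 pos [615.4  53.1 173.4] r 130.3 th -0.619 handle 0.364 yawerr -0.007 Ftan(y) 1.85 Frad(x) -1.61 Fz -1.35 gap 23.9
```

>>> carry_out:
  deltas:
    - [[0.01, -0.68, 0], 3, 0.2]
    - [[0.02, -0.68, 0], 3, 0.2]
    - [[0.01, -0.45, 0], 2, 0.2]

```text
clock: 15.18
eef_pos: [603.7, 38.9, 173.4]
eef_rot: [3.141, 0.0, 2.375]
wrist_force: [3.9, 0.4, -2.6]
finger_gap: 23.9
```

```bash
python3 lk.py 14
```

```text
t 15.18 pos [603.7  38.9 173.4] r 130.3 th -0.760 handle 0.505 yawerr -0.006 Ftan(y) 2.98 Frad(x) -2.59 Fz -2.64 gap 23.9
[[ 1.008e+00  5.230e-01  3.490e-01  9.000e-03 -2.000e-03 -3.333e+00]
 [ 1.009e+00  5.250e-01  3.450e-01  1.300e-02 -9.000e-03 -3.083e+00]]
```

>>> carry_out:
  deltas:
    - [[0.01, -0.45, 0], 2, 0.2]
    - [[0.01, -0.45, 0], 2, 0.2]
    - [[0, 0, 0], 0, 0.2]
    - [[0, 0, 0], 0, 0.2]
    - [[0, 0, 0], 0, 0.2]

```text
clock: 15.7
eef_pos: [597.4, 32.6, 173.4]
eef_rot: [-3.141, 0.0, 2.306]
wrist_force: [1.9, -1.6, -1.1]
finger_gap: 23.8
```

```bash
python3 lk.py 15
```

```text
t 15.70 pos [597.4  32.6 173.4] r 130.3 th -0.828 handle 0.573 yawerr -0.007 Ftan(y) 0.27 Frad(x) -2.46 Fz -1.10 gap 23.8
[[ 1.013  0.518  0.346  0.024 -0.009 -3.   ]
 [ 1.012  0.522  0.344  0.014  0.006 -3.333]]
```

>>> carry_out:
  deltas:
    - [[0, 0, 0], 0, 0.3]
    - [[0, 0, 0], 0, 0.45]
    - [[0, 0, 0], 0, 0.5]
    - [[0, 0, 0], 0, 0.5]
    - [[0, 0, -1.0], 0, 0.5]
    - [[0, 0, -2.0], 0, 0.5]
    - [[0, 0, -2.5], 0, 0.5]
    - [[0, 0, -2.5], 0, 0.5]
    - [[0, 0, -2.0], 0, 0.5]
    - [[0, -2, 0], 0, 0.5]
    - [[0, -3, 0], 0, 0.5]
    - [[0, -3, 0], 0, 0.5]
    - [[0, -3, 0], 0, 0.5]
    - [[0, -3, 0], 0, 0.5]
    - [[0, -3, 0], 0, 0.5]
    - [[0, -3, 0], 0, 0.5]
    - [[0, 0, 0], 0, 0.5]

```text
clock: 17.22
eef_pos: [446.1, -103.6, 274.7]
eef_rot: [3.142, 0.001, 2.301]
wrist_force: [-0.5, 1.1, 0.0]
finger_gap: 47.2
```

```bash
python3 lk.py 16; python3 - <<'E'
from h import *
crop("scene","16_1",(230,95,370,215),5)
snap("top",16,(160,130,310,260),5)
E
```

```text
t 17.22 pos [ 446.1 -103.6  274.7] r 240.6 th -1.837 handle 1.582 yawerr 0.996 Ftan(y) 0.36 Frad(x) 1.21 Fz 0.03 gap 47.2
[[ 1.015e+00  5.220e-01  3.450e-01  1.200e-02  2.000e-03 -3.000e+00]
 [ 1.019e+00  5.210e-01  3.400e-01  1.600e-02 -8.000e-03 -3.083e+00]]
```

View pics/scene16_1c.png

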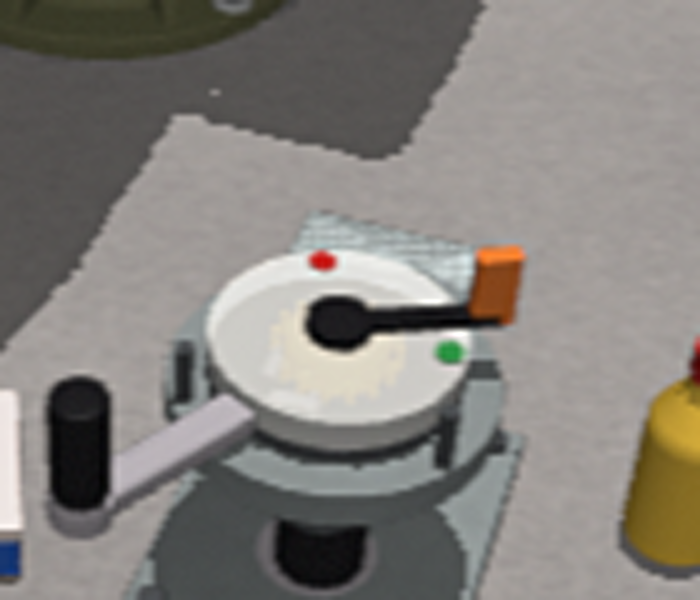

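View pics/top16c.png

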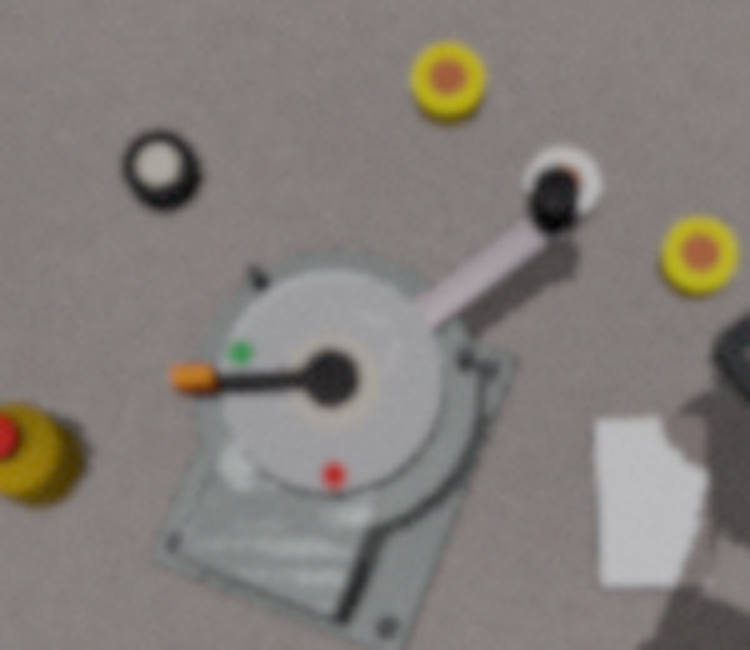

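```bash
python3 - <<'E'
from h import *
S=lambda x,y:(230+x/5-.4,95+y/5-.4); T=lambda x,y:(160+x/5-.4,130+y/5-.4)
tab=tri(S(502,254),T(185,378)); hub=tri(S(338,323),T(330,377)); k=tri(S(80,390),T(556,180))
print(tab,hub,k)
a=np.array([509.3,128.6]); an=lambda p:np.arctan2(*(p[0][:2]-a)[::-1])
print('lever',an(k)+np.pi-an(tab),'handle',-.255-an(k))
E
```

```text
(array([497.42342004, 189.30692902, 174.87083211]), np.float64(1.9440667894367707)) (array([509.17704484, 128.53313381, 145.94436683]), np.float64(1.4977996241706497)) (array([600.61275375,  35.1172288 , 188.11159125]), np.float64(0.402254482121204))
lever 0.5804581028634075 handle 0.5421404267545192
```

Lever angle measures 0.58, which is at the green stop. The foot is seated, the hand is clear, and the bystanders look unmoved, so I'm handing in.

```bash
python3 -c "
from cell import workorder
print(workorder.sign_off())"
```

```text
the job is handed in; nothing more can be done
None
```

I flipped the reversing lever right over to its green stop and wound the foot down with two driving strokes of the handle. I then let go of the knob, backed the hand clear and handed the job in at about 17 s. No verdict was reported.

**Lever:** measured from both cameras after release, it stands at about 0.58 rad, against its stop at 0.6. The handle moved slightly clockwise as the lever reached the stop; nothing else did.

**Foot:** the bridge hides the quill's lip and the green band, so I could not see how far the foot is pressed in. I worked it out instead:
- **Screw travel:** the screw turned about 2.05 rad in all, which is about 9.9 mm down.
- **Contact:** in the pictures the foot's edge moved only about 0.15 mm more after the first stroke, then stayed put, so it met the sample at about 5 mm.
- **Result:** that leaves the foot pressed in by about 4.8 mm. With the uncertainties it is 4.3 to 6.9 mm, inside the 3 to 8 mm green band.

The force at the knob rose only slightly, from about 2.1 N to between 1.9 and 3.0 N. That was too noisy to confirm the contact point on its own.

**Rest of the scene:** in the last pictures the sample is still under the foot, the bystanders look unmoved by eye, and the hand is clear of everything.

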